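Zero the peak pointer and hold the neck jig's cam at full lift

TASK

On the luthier's neck jig, first turn the gauge's peak pointer back to its zero stop by its knob and let go of the knob. Then take the cam lever by the round grip at its end and swing it up until it stands straight up, where the cam lifts the neck highest, leaving the pointer to be carried round to its new reading by the lift alone. The lever is sprung and falls back if released: finish while still holding it there with the fingers, and do not disturb the glue bottle, sanding block and screwdriver.

Things in the scene. Friction and masses are not known exactly. Their poses are not given: they have to be found in the camera images.
- jig: Neck jig, fixed to the bench: dark wooden base 240 (x) x 340 (y) x 20 mm; origin at the centre of its underside on the bench, z up. In its frame: the lever works at y = -110 mm and leans towards -x at the start; a lifting table with an instrument neck stands over y = 0; a green gauge housing 92 x 92 mm with a round dial on top (face at z = 85 mm) is centred at x = -30, y = +115 mm.
- neck_top (a point): Top of the neck over the middle of the lifting table (jig x = y = 0, 138 mm above the bench, up to 144 mm when lifted; it rises with the table). The neck lies along jig x from -110 to +253 mm, 44 mm wide (62 mm at the head, +x end); the table under it is 92 mm wide, with four guide posts whose tops are 140 mm above the bench.
- knob_top (a point): On the vertical axis of the peak-pointer knob, at the top of its grip, 115 mm above the bench: a straight black bar 44 mm long, 12 mm thick, 26 mm high, on a 34 mm disc. A thin dark needle reaches 38 mm from the axis below one end of the bar (a shorter bare needle under it shows the live lift); a pin on the dial, 8 mm high, 36 mm from the axis, marks the zero stop. Axes: the jig's.
- peak_knob (a joint): Angle of peak pointer and knob (rad), 0 at the zero stop, growing clockwise from above, to 1.6. At 0 bar and needle lie along jig +x; at q they point at -q from jig +x (counter-clockwise positive). Friction 0.02 N m: it stays where put. It starts at an old reading of 0.5 to 1.3. The rising table carries it clockwise, to about 1.00 at full lift, and does not bring it back.
- cam_handle: The swinging cam lever as a whole: cam shaft, hub and steel rod 12 mm thick with a round black grip at its end. Origin on its axis at jig x = y = 0, 70 mm above the bench; it turns with cam_lever about jig y.
- lever_grip (a point): Centre of the round black grip at the lever's end: a puck 36 mm in diameter and 24 mm wide, its flat faces looking to jig +y and -y, so that it can be pinched across them at any swing; it turns between the fingers as the lever swings and may creep several mm, so the lever can lag by up to 0.1 rad. 130 mm from the lever's axis (cam_axis); it swings with the lever.
- cam_axis (a point): Point on the lever's horizontal axis level with the rod and grip, 70 mm above the bench (jig x = 0, y = -110 mm). The axis runs along jig y; a hub 38 mm in diameter sits there.
- cam_lever (a joint): Swing of the cam lever (rad), 0 to 1.7. At q the grip is at jig x = -130 cos(q + 0.6) mm, 70 + 130 sin(q + 0.6) mm above the bench: at 0, where it starts, it leans towards jig -x, 34 degrees above level; at 0.97 it stands straight up, the highest lift (6.1 mm); beyond, the table sinks again. A spring returns it to 0: 0.16 N m at 0, 0.24 N m (2 N at the grip) upright.
- glue: Bystander: glue bottle, 56 mm in diameter, 150 mm high, standing on the bench on the jig's +y side; origin at the centre of its foot.
- sanding_block: Bystander: cork sanding block 100 x 60 x 35 mm lying on the bench on the jig's +y side; origin at the centre of its underside.
- screwdriver: Bystander: screwdriver lying on the bench on the jig's -y side; origin near its middle, underside.

How it is judged:
On the way:
1. the peak pointer is turned back to its zero stop with the cam lever still down (value of joint peak_knob below 0.1 rad and value of joint cam_lever below 0.2 rad), for 0.2 s.
At the end, for the whole second after the job is handed in: The cam lever is held still by the fingers (over 1 N on the lever) within 0.17 rad (10 degrees) of straight up (joint 0.97), and the peak pointer shows the fresh reading to which the lift carried it (0.9 to 1.15 rad) (value of joint cam_lever between 0.8 and 1.14 rad and velocity of joint cam_lever between -0.1 and 0.1 rad/s and contact force between the fingers and cam_handle above 1 N and value of joint peak_knob between 0.9 and 1.15 rad); the arm keeps its last pose, push and grip.
It fails at once if the glue bottle is moved by more than 30 mm or tipped (distance of glue from where it was at the start of the episode above 0.03 m or angle between glue's own z axis and vertical above 0.3 rad).
It fails at once if the sanding block is moved by more than 30 mm (distance of sanding_block from where it was at the start of the episode above 0.03 m).
It fails at once if the screwdriver is moved by more than 30 mm (distance of screwdriver from where it was at the start of the episode above 0.03 m).
It also fails if it takes over 45 s, if anything falls off the work surface, if the arm or the gripper's body presses on something with over 40 N, if the wrist force passes 120 N, or if a joint passes its speed limit or range.

ROBOT

A 6-joint arm with a two-finger parallel gripper is mounted at the origin on the work surface. World frame = base frame: x ahead of the robot, y to its left, z up, the work surface at z = 0. Lengths are in m, angles in rad, forces in N, time in s.
With the tool pointing down it reaches from about 0.25 to 0.775 m from the base axis. Payload 8.9 kg.
Tool frame: the origin (TCP) lies at the very end of the fingers, on their centre line; the grasp point (between the pads) lies behind it (robot.grip_point_offset is the z of the grasp point in the tool frame, in m); z points along the fingers, x is the direction in which the jaws open and shut, and the axes are right-handed (so a half turn about z gives the same grasp; the last joint's range is limited). The gripper opens to 85 mm and grips with 20 to 120 N. Pads are 22 mm wide; open, the fingers measure 114 mm over their backs; the gripper's body (76 mm by 85 mm) begins 54 mm behind the grasp point. The pads swing forward as they close: fully open they stand 13 mm farther back than shut.
Start: joints at [-1.373, 0.291, -0.153, 1.127, 0, 1.431], TCP at [0.173, -0.496, 0.231] pointing down, gripper open.
Joint ranges: [-2.52, 2.52], [-0.91, 1.74], [-1.3, 1.37], [-1.96, 2.02], [-1.52, 1.47], [-3.14, 3.14]. Speed limits (rad/s): [2.22, 2.22, 2.79, 3.14, 3.14, 3.14].

INTERFACE

Orientations are given as a unit quaternion [w, x, y, z].
In Python, from rig import robot, fingers, capture, get_calibration, close_job gives the robot as it stands. Calls block until the motion is done:
- robot.move_ptp(position, orientation): joint-space move of the TCP to a pose.
- robot.line_to(position, rotation=None, velocity=0.15, force_limit=None): straight line of the TCP; rotation=None keeps the orientation; velocity is the mean speed in m/s. With force_limit (N) it stops when the force on the tool has changed by that much, and returns True; else False.
- robot.set_joints(angles): joint-space move.
- fingers.grip(opening, squeeze=None): finger opening in m; squeeze is the grip in N (None keeps the last); returns when the fingers have stopped.
- robot.wait(seconds).
- robot.ik(position, orientation): joint angles nearest the present ones, or None.
- robot.get_obs(): the state.
- capture(name): name is "side" or "top"; returns the picture (420x560x3 uint8, red, green, blue); there is no depth.
- get_calibration(name): a dict with "intrinsics" (3x3 intrinsics, pixels), "world_to_cam" (4x4, takes a point from world to camera coordinates). Camera axes: x right, y down, z forward; pixel columns grow to the right and rows downward; lengths in m; the calibration is good to about 2 mm. A picture is of the moment at which its call begins. get_calibration takes no time and is no camera call.
A pose or a line that the arm cannot do raises robot.MotionError and nothing moves.
- close_job(): hands the job in, once; it reports no verdict.
The state is a dict: "time_s": time; "joint_pos": joint angles; "qvel": joint speeds; "joint_torque": joint torques, N m; "position": TCP position; "eef_rot": TCP orientation; "ft_force": force on the tool from outside, world axes, zero at the start; "moment": the same for the moment, N m; "gripper_width": finger opening in m.
Only numpy, scipy, OpenCV 4.12 (cv2) and the standard library are available. Lean on these libraries where they do the work, as an engineer would, in place of code of your own. Each camera call takes 0.05 s, during which the arm holds its last target. There are 200 camera calls.

## Working session

There is one attempt and no reset: what is moved stays moved. The work goes in short steps, each a Python script; the robot and the scene stay as the last script left them, time stands still between calls to the robot, and variables do not carry over. Pictures are saved under pics/ and viewed, about 8 in all and at most 12, crops included, and the job is handed in when it is done.

```bash
ls; mkdir -p pics; python3 - <<'E'
from rig import robot, fingers, capture, get_calibration
import cv2, numpy as np
for n in("top","side"):
    im=capture(n); np.save(f"pics/{n}0.npy",im); cv2.imwrite(f"pics/{n}0.png",im[:,:,::-1])
    c=get_calibration(n); T=np.array(c["world_to_cam"]); print(n,np.array(c["intrinsics"]).round(1).tolist(),"cam at",(-T[:3,:3].T@T[:3,3]).round(3), T[:3,:3].round(2).tolist())
o=robot.get_obs(); print(o, robot.grip_point_offset)
a=cv2.imread("pics/top0.png")
E
```

```text
pics
top [[405.4, 0.0, 277.4], [0.0, 405.4, 210.5], [0.0, 0.0, 1.0]] cam at [0.476 0.048 1.029] [[-0.03, -1.0, -0.01], [-0.99, 0.03, -0.1], [0.1, 0.0, -1.0]]
side [[401.3, 0.0, 283.3], [0.0, 401.3, 209.3], [0.0, 0.0, 1.0]] cam at [ 0.494 -0.616  0.727] [[0.99, -0.1, -0.01], [-0.08, -0.68, -0.72], [0.07, 0.72, -0.69]]
{'time_s': 0.1, 'joint_pos': array([-1.37329787e+00,  2.91241609e-01, -1.54059094e-01,  1.12668857e+00,
        1.70797119e-05,  1.43147283e+00]), 'qvel': array([-0.00182645,  0.00027388,  0.00264586, -0.00242283, -0.00017483,
       -0.00103906]), 'joint_torque': array([ 1.63151148e-03, -5.37976313e+01,  3.31920290e+01,  9.24172666e-03,
       -2.95036607e-04,  5.50156315e-06]), 'position': array([ 0.17342611, -0.49511125,  0.23077747]), 'eef_rot': array([-4.15537405e-04,  8.15625162e-01, -5.78580365e-01, -4.27998371e-04]), 'ft_force': array([ 0.63943035, -0.21228568,  0.82403439]), 'moment': array([ 0.02254873,  0.03335737, -0.02506225]), 'gripper_width': 0.08557011588599081} -0.0187
```

View pics/top0.png

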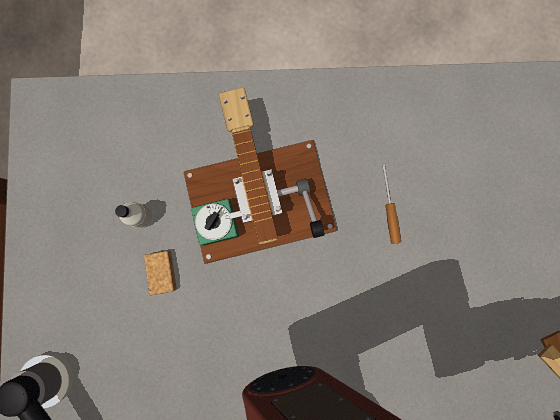

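View pics/side0.png

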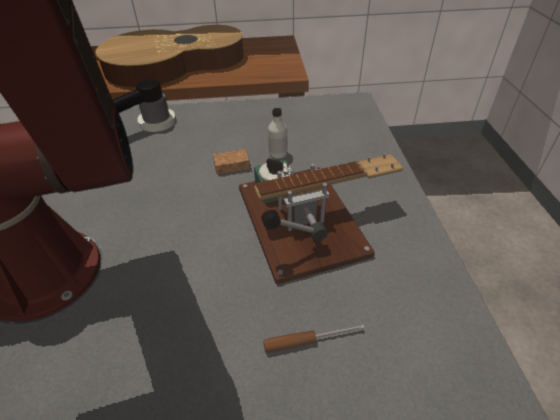

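The top view shows the jig's base corners near (185,171), (313,141), (337,230) and (206,263), the knob on the dial at ~(213,220), and the grip at ~(317,229). The side view shows the lever down and the grip at (271,220).

```bash
cat > h.py <<'E'
import numpy as np, cv2
from rig import robot, fingers, capture, get_calibration
def ray(n,u,v,z):
    c=get_calibration(n);T=np.array(c["world_to_cam"]);K=np.array(c["intrinsics"])
    d=T[:3,:3].T@np.linalg.inv(K)@[u,v,1];o=-T[:3,:3].T@T[:3,3]
    return o+d*(z-o[2])/d[2]
def proj(n,p):
    c=get_calibration(n);T=np.array(c["world_to_cam"]);K=np.array(c["intrinsics"])
    q=K@(T[:3,:3]@p+T[:3,3]);return q[:2]/q[2]
def save(n,f,u0,v0,w,h,s):
    im=capture(n)[v0:v0+h,u0:u0+w,::-1];im=cv2.resize(im,None,fx=s,fy=s,interpolation=cv2.INTER_CUBIC);cv2.imwrite(f,im)
E
python3 - <<'E'
from h import *
im=np.load("pics/top0.npy");hsv=cv2.cvtColor(im,cv2.COLOR_RGB2HSV)
m=((hsv[:,:,0]<14)&(hsv[:,:,1]>90)&(hsv[:,:,2]<160)&(hsv[:,:,2]>30)).astype(np.uint8)
g=((hsv[:,:,0]>50)&(hsv[:,:,0]<95)&(hsv[:,:,1]>100)).astype(np.uint8)
m[:130]=0;m[275:]=0;m[:,:170]=0;m[:,345:]=0; g2=m|g
m=cv2.morphologyEx(m,cv2.MORPH_OPEN,np.ones((3,3)))
ys,xs=np.nonzero(m);P=np.c_[xs,ys].astype(int)
# extreme corners
px=[P[np.argmax(P@d)] for d in ([-1,-.6],[.6,-1],[1,.6],[-.6,1])]
print(px)
J=np.array([[.12,.17],[.12,-.17],[-.12,-.17],[-.12,.17]])
W=np.array([ray("top",*p,.02)[:2] for p in px])
def fit(W):
    a=J-J.mean(0);b=W-W.mean(0);th=np.arctan2((a[:,0]*b[:,1]-a[:,1]*b[:,0]).sum(),(a*b).sum())
    return W.mean(0),th
c,th=fit(W);R=np.array([[np.cos(th),-np.sin(th)],[np.sin(th),np.cos(th)]])
print(c,th,"res mm",((J@R.T+c-W)*1000).round(1).tolist())
k=c+R@[-.03,.115];g=c+R@[-.13*np.cos(.6),-.11]
print("knob",k,"grip",g,"proj",proj("top",[*k,.085]),proj("top",[*g,.07+.13*np.sin(.6)]),proj("side",[*g,.07+.13*np.sin(.6)]))
for t in(0,1): print(proj("top",[*(c+R@[.12*(1-2*t),.17]),.02]))
a=cv2.resize(im[190:245,185:345,::-1],None,fx=5,fy=5,interpolation=cv2.INTER_CUBIC);cv2.imwrite("pics/crop1.png",a)
E
```

```text
[array([184, 172]), array([312, 141]), array([335, 230]), array([204, 262])]
[0.60186625 0.09885769] 0.2102062811607739 res mm [[3.1, 4.0], [4.1, -2.3], [-2.9, -3.7], [-4.3, 2.0]]
knob [0.54853053 0.20506645] grip [ 0.51988716 -0.03110904] proj [212.41839863 221.3287959 ] [316.19945024 229.31963761] [269.49590505 219.12482921]
[182.41112082 170.82560949]
[203.20538846 263.77872862]
```

View pics/crop1.png

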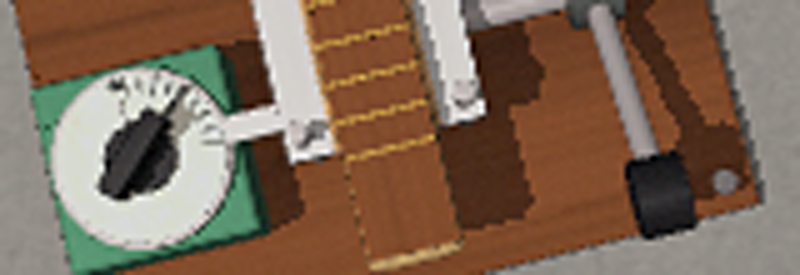

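The crop shows the dial centre at about (214,222), the bar pointing up-right and the grip at about (317.4,229.4). My corner fit is ~1.2 px off, so I'll refine with the dial and the grip, then measure the bar angle.

```bash
python3 - <<'E'
from h import *
im=np.load("pics/top0.npy");hsv=cv2.cvtColor(im,cv2.COLOR_RGB2HSV)
S=np.zeros(im.shape[:2],np.uint8);S[196:246,190:238]=1
g=((hsv[:,:,0]>50)&(hsv[:,:,0]<95)&(hsv[:,:,1]>90)&(S>0)).astype(np.uint8)
# white dial
w=((im.min(2)>150)&(S>0)).astype(np.uint8);w[:,232:]=0
n,l,st,ce=cv2.connectedComponentsWithStats(w);i=1+np.argmax(st[1:,4]);pts=np.argwhere(l==i)[:,::-1].astype(np.int32)
(u,v),r=cv2.minEnclosingCircle(pts);h=cv2.convexHull(pts);e=cv2.fitEllipse(h);print("dial",u,v,r,e)
K=np.array(e[0]);k=ray("top",*K,.085);print(k)
b=((im.max(2)<75)&(S>0)).astype(np.uint8)
n,l,st,ce=cv2.connectedComponentsWithStats(b);i=1+np.argmax(st[1:,4]);pts=np.argwhere(l==i)[:,::-1]
print("bar n",len(pts),ce[i]); W=np.array([ray("top",*p,.105)[:2] for p in pts]);
d=W-W.mean(0);_,s,V=np.linalg.svd(d);print(W.mean(0),s,"ang",np.arctan2(V[0,1],V[0,0]))
r=cv2.minAreaRect(W.astype(np.float32)*1000);print(r)
# grip
b=np.zeros(im.shape[:2],np.uint8);b[215:242,305:330]=im[215:242,305:330].max(2)<60
n,l,st,ce=cv2.connectedComponentsWithStats(b);i=1+np.argmax(st[1:,4]);print("grip",ce[i],st[i],ray("top",*ce[i],.143))
a=.2102;k2=k[:2];g2=ray("top",*ce[i],.143)[:2]
d=k2-g2;dj=np.array([-.03+.13*np.cos(.6),.225]);print("th",np.arctan2(d[1],d[0])-np.arctan2(dj[1],dj[0]),np.linalg.norm(d),np.linalg.norm(dj))
for a in(.98-np.pi,.98,1.78,1.78-np.pi):
    q=[0,np.cos(a/2),np.sin(a/2),0];print(a,robot.ik([k[0],k[1],.2],q)); print(robot.ik([.65,-.01,.2],q))
E
```

```text
dial 213.90809631347656 221.4719696044922 19.076444625854492 ((213.02691650390625, 221.14764404296875), (35.432220458984375, 37.1475944519043), 57.76698303222656)
[0.54891256 0.20363839 0.085     ]
bar n 192 [212.421875 220.828125]
[0.54815695 0.20170752] [0.15478436 0.10377205] ang 2.5402391677555203
((551.1826171875, 202.61337280273438), (32.00587463378906, 43.26783752441406), 89.15123748779297)
grip [316.88888889 228.42857143] [310 220  14  18 189] [ 0.52180787 -0.03272344  0.143     ]
th 0.21672100209175382 0.23791086339865083 0.23790608489282575
-2.161592653589793 [ 0.2304065   0.42346631 -0.04120124  1.10612877  0.         -2.32038983]
[-0.12776036  0.54947357  0.16467204  1.1859948   0.         -2.67855668]
0.98 [ 0.2304065   0.42346631 -0.04120124  1.10612877  0.          0.82120283]
[-0.12776036  0.54947357  0.16467204  1.1859948   0.          0.46303597]
1.78 [ 0.2304065   0.42346631 -0.04120124  1.10612877  0.          0.02120283]
[-0.12776036  0.54947357  0.16467204  1.1859948   0.         -0.33696403]
-1.361592653589793 [ 0.2304065   0.42346631 -0.04120124  1.10612877  0.         -3.12038983]
[-0.12776036  0.54947357  0.16467204  1.1859948   0.          2.80462863]
```

Dial–grip distance agrees to 0.01 mm, with theta 0.217, knob at (0.549, 0.203) and q≈0.82. Next step: go grip the bar.

```bash
python3 - <<'E'
from h import *
Q=lambda a:[0,np.cos(a/2),np.sin(a/2),0]
robot.move_ptp([.549,.203,.24],Q(.97))
fingers.grip(.045,25)
print(robot.line_to([.549,.203,.096],velocity=.1,force_limit=8), robot.get_obs()["position"])
fingers.grip(.0,25)
o=robot.get_obs();print(o["time_s"],o["gripper_width"],o["position"],o["ft_force"],o["moment"])
save("side","pics/g1.png",220,130,130,110,6)
E
```

```text
False [0.54941947 0.20309418 0.09657668]
5.35 0.011479720755886904 [0.54953854 0.20329971 0.09645953] [1.31108341 1.81253029 3.09836974] [ 0.25928296 -0.21934341  0.0338648 ]
```

View pics/g1.png

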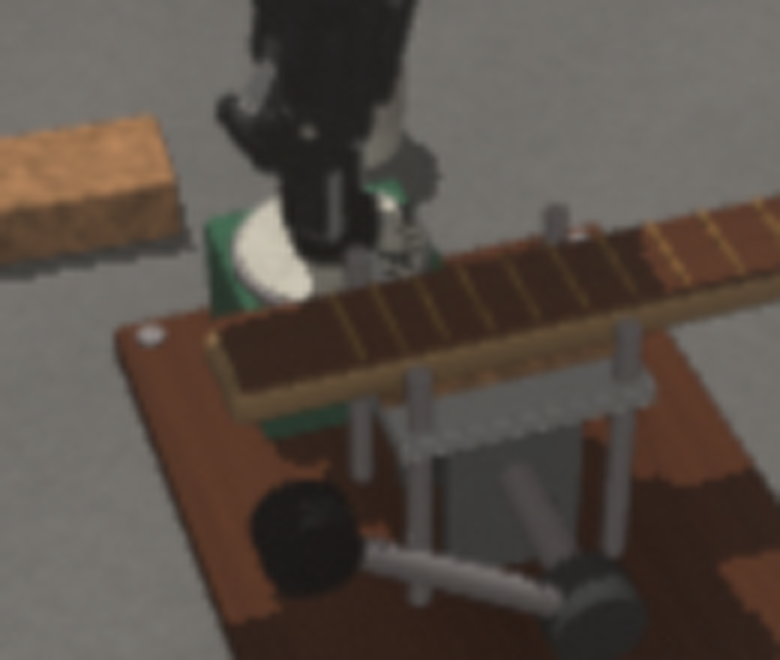

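The fingers hold the bar (width 11.5 mm) and the lever is still down. Turning counter-clockwise in steps, watching the moment for the stop.

```bash
python3 - <<'E'
from h import *
j=np.array(robot.get_obs()["joint_pos"]);j0=j[5]
for d in (.3,.6,.72,.78,.82,.85,.88):
    j[5]=j0-d;robot.set_joints(j);o=robot.get_obs();print(d,o["time_s"],o["moment"].round(3),o["ft_force"].round(1),o["gripper_width"])
    if abs(o["moment"][2])>.25: break
robot.wait(.3)
fingers.grip(.045)
p=robot.get_obs()["position"];robot.line_to([p[0],p[1],.24])
a=1.787;c=np.array([.549,.203])
# step aside over the lever grip, high
robot.move_ptp([.5218,-.0327,.26],[0,np.cos(a/2),np.sin(a/2),0])
o=robot.get_obs();print(o["time_s"],o["position"],o["joint_pos"])
save("top","pics/k2.png",180,190,160,60,5)
E
```

```text
0.3 5.7917 [ 0.166 -0.134  0.052] [0.6 1.9 1. ] 0.01148587489415601
0.6 6.1833 [ 0.139 -0.096  0.033] [-0.1  0.9  1.2] 0.011328864682632698
0.72 6.4333 [ 0.055 -0.16  -0.02 ] [1.1 0.4 1.7] 0.011266092388288953
0.78 6.6833 [ 0.004 -0.122 -0.011] [0.4 0.3 1.8] 0.011113934449121832
0.82 6.9333 [ 0.052 -0.135 -0.106] [1.4 1.  1.5] 0.01146521421045176
0.85 7.1833 [ 0.075 -0.163 -0.724] [1.1 0.5 1.8] 0.011087586925790453
9.9583 [ 0.52193284 -0.03195984  0.25970656] [-2.01325203e-01  2.72878700e-01 -1.02645397e-01  1.19563452e+00
  4.79951854e-04 -4.17792533e-01]
```

View pics/k2.png

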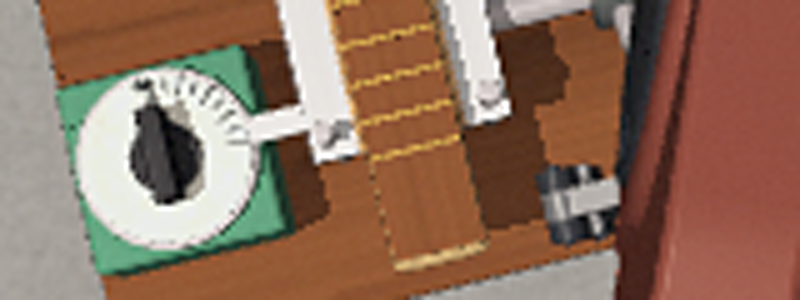

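The stop was clearly felt (moment jumped to −0.72 N·m). The bar now points at the zero pin, bar tip ≈(150,110) and pin ≈(143,86) in the crop. Now the lever.

```bash
cat >> h.py <<'E'
th=.2167;R=np.array([[np.cos(th),-np.sin(th)],[np.sin(th),np.cos(th)]])
c0=np.array([.549,.2033])-R@[-.03,.115]
def tcp(q): 
    xy=c0+R@[-.13*np.cos(q+.6),-.11];return np.array([*xy,.07+.13*np.sin(q+.6)-.0187])
E
python3 - <<'E'
from h import *
t=tcp(0);print(t,tcp(.97))
robot.line_to([t[0],t[1],.2]);print(robot.line_to(t,velocity=.08,force_limit=8))
fingers.grip(0,60);o=robot.get_obs();print(o["time_s"],o["gripper_width"],o["position"],o["ft_force"].round(1))
for q in np.linspace(0,.98,9)[1:]:
    robot.line_to(tcp(q),velocity=.06)
    o=robot.get_obs();print(round(q,2),o["time_s"],o["gripper_width"],(o["position"]-tcp(q)).round(4),o["ft_force"].round(1))
save("side","pics/l3.png",200,120,190,150,4)
save("top","pics/l3t.png",180,130,180,140,4)
E
```

```text
[ 0.52189089 -0.03305651  0.12470352] [ 0.62657406 -0.01000978  0.18129996]
False
11.9583 0.023299237674590235 [ 0.52212954 -0.03303015  0.12517723] [-1.2  1.4  3.1]
0.12 12.375 0.02323123895384542 [-0.0001  0.      0.    ] [-1.8 -0.6 -1.5]
0.24 12.7917 0.023009314189057734 [0.0002 0.     0.0002] [-3.1 -1.7 -2.2]
0.37 13.2083 0.02319732941226943 [0.0002 0.     0.0001] [-2.5 -1.7 -3.8]
0.49 13.625 0.023505591260849102 [ 0.0001 -0.     -0.    ] [-2.1 -1.6 -6.1]
0.61 14.0417 0.023483185549716096 [ 0.     -0.0001 -0.0001] [-1.7 -3.  -5. ]
0.74 14.4583 0.023104762561314402 [-0.     -0.0001 -0.    ] [-3.2 -3.2 -5.5]
0.86 14.875 0.02317574102816852 [-0.0001 -0.0001  0.    ] [-2.3 -3.8 -5.5]
0.98 15.2917 0.023463563037854105 [ 0.0001 -0.0001  0.0001] [-3.  -3.1 -3.7]
```

View pics/l3.png

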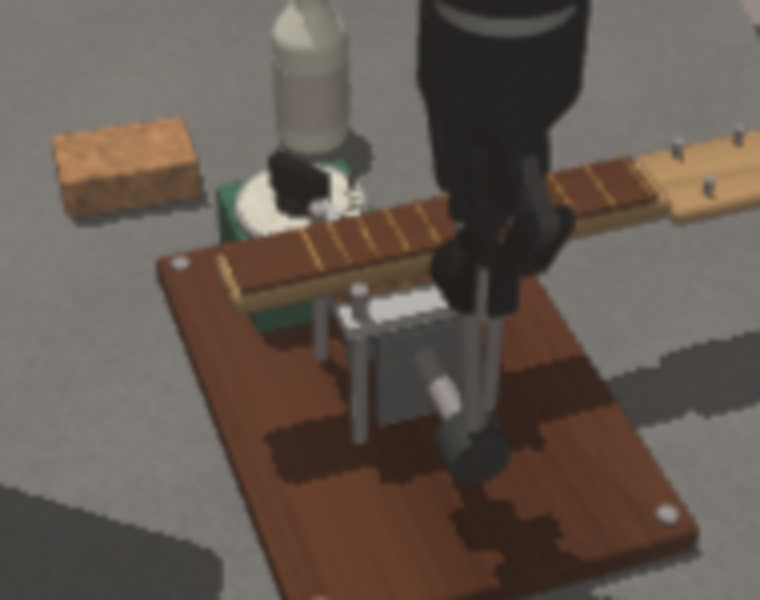

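View pics/l3t.png

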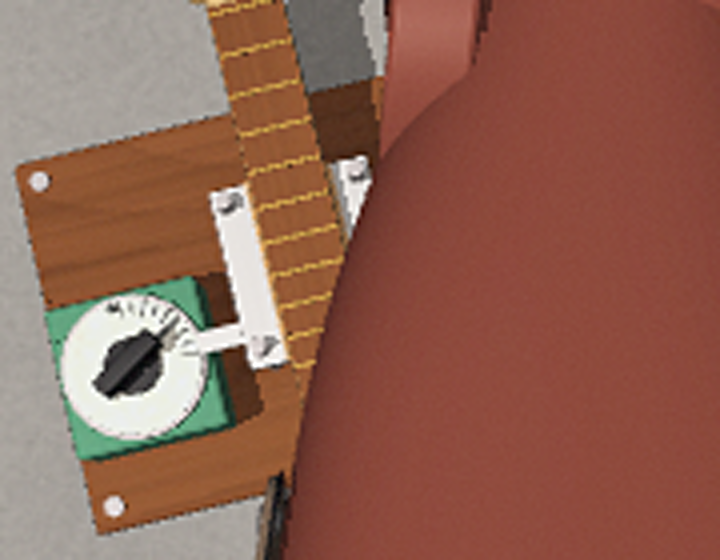

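The side crop shows the lever upright, held in the fingers, with the hub at ≈(472,450) and the rod running up to ≈(483,270). In the top crop the knob has been carried clockwise. I'll measure both.

```bash
python3 - <<'E'
from h import *
robot.wait(.5)
im=capture("top")
b=np.zeros(im.shape[:2],np.uint8);b[200:240,195:232]=im[200:240,195:232].max(2)<75
for nm,thr in(("75",75),("55",55),("45",45)):
    for f in ("now","start"):
        I=im if f=="now" else np.load("pics/top0.npy")
        b=np.zeros(im.shape[:2],np.uint8);b[200:240,195:232]=I[200:240,195:232].max(2)<thr
        n,l,st,ce=cv2.connectedComponentsWithStats(b);i=1+np.argmax(st[1:,4]);p=np.argwhere(l==i)[:,::-1]
        W=np.array([ray("top",*x,.11)[:2] for x in p]);_,s,V=np.linalg.svd(W-W.mean(0));a=np.arctan2(V[0,1],V[0,0])
        print(f,thr,len(p),"q",(th-a)%np.pi,s.round(3))
# side: where the rod would be at mid-length, per lever angle (crop px)
for q in(.8,.9,.97,1.05,1.14):
    print(q,[((proj("side",[*(c0+R@[-r*np.cos(q+.6),-.11]),.07+r*np.sin(q+.6)])-[200,120])*4).round(0).tolist() for r in(0,.06,.09)])
im=cv2.imread("pics/l3.png");g=im.max(2)
for y in range(280,420,20): print(y,g[y,450:510:3].tolist())
o=robot.get_obs();print(o["time_s"],o["ft_force"].round(1),o["gripper_width"])
E
```

```text
now 75 147 q 1.0229377383379563 [0.133 0.094]
start 75 192 q 0.8180534858342723 [0.154 0.103]
now 55 72 q 0.876970406167457 [0.105 0.039]
start 55 99 q 0.6590503690153797 [0.114 0.067]
now 45 53 q 0.9341308294406336 [0.084 0.018]
start 45 61 q 0.7713056832675655 [0.086 0.02 ]
0.8 [[470.0, 447.0], [457.0, 376.0], [450.0, 337.0]]
0.9 [[470.0, 447.0], [467.0, 372.0], [466.0, 332.0]]
0.97 [[470.0, 447.0], [475.0, 370.0], [478.0, 329.0]]
1.05 [[470.0, 447.0], [483.0, 368.0], [490.0, 326.0]]
1.14 [[470.0, 447.0], [492.0, 367.0], [504.0, 324.0]]
280 [36, 34, 33, 33, 33, 33, 33, 35, 44, 59, 75, 83, 75, 52, 38, 33, 34, 34, 34, 35]
300 [39, 33, 32, 33, 33, 33, 32, 36, 48, 68, 81, 80, 65, 43, 35, 35, 36, 35, 35, 36]
320 [72, 67, 67, 70, 73, 78, 82, 83, 82, 81, 83, 84, 82, 77, 75, 76, 77, 77, 83, 88]
340 [67, 66, 66, 68, 72, 78, 81, 82, 81, 79, 76, 74, 75, 79, 83, 83, 81, 79, 86, 90]
360 [66, 66, 66, 68, 71, 75, 80, 82, 82, 78, 71, 69, 74, 80, 83, 82, 81, 81, 86, 90]
380 [105, 81, 68, 66, 71, 76, 80, 82, 81, 78, 72, 72, 79, 83, 84, 77, 65, 55, 51, 52]
400 [157, 152, 142, 114, 83, 78, 79, 82, 82, 81, 78, 79, 82, 83, 81, 70, 57, 52, 51, 51]
15.9417 [-2.7 -4.8 -3.9] 0.023263495556041656
```

The rod sits at about q≈0.93, and the pointer measures ~0.93–1.02. I'll nudge it slightly further through the peak so the pointer is carried to full lift, then recheck.

```bash
python3 - <<'E'
from h import *
for q in(1.02,1.05): robot.line_to(tcp(q),velocity=.03)
robot.wait(.7)
save("side","pics/f.png",200,120,190,150,4)
im=cv2.imread("pics/f.png");g=im.max(2)
for y in (280,300,340): print(y,g[y,456:516:3].tolist())
im=capture("top");cv2.imwrite("pics/ft.png",cv2.resize(im[195:245,190:240,::-1],None,fx=11,fy=11,interpolation=cv2.INTER_CUBIC))
for I in(im,np.load("pics/top0.npy")):
    b=np.zeros(im.shape[:2],np.uint8);b[200:240,195:232]=I[200:240,195:232].max(2)<45
    n,l,st,ce=cv2.connectedComponentsWithStats(b);i=1+np.argmax(st[1:,4]);p=np.argwhere(l==i)[:,::-1]
    W=np.array([ray("top",*x,.113)[:2] for x in p]);_,s,V=np.linalg.svd(W-W.mean(0));print("q",(th-np.arctan2(V[0,1],V[0,0]))%np.pi)
o=robot.get_obs();print(o["time_s"],o["ft_force"].round(1),o["gripper_width"])
E
```

```text
280 [39, 35, 35, 35, 34, 34, 34, 33, 33, 34, 35, 39, 54, 72, 82, 81, 61, 41, 36, 36]
300 [173, 137, 81, 50, 35, 32, 33, 33, 33, 33, 35, 42, 62, 79, 83, 73, 51, 35, 35, 37]
340 [66, 66, 66, 67, 66, 70, 78, 82, 83, 82, 80, 80, 82, 83, 82, 80, 87, 90, 89, 88]
q 0.9401211237220823
q 0.7713056832675651
17.35 [-5.9 -4.9 -1.1] 0.023466315331230805
```

View pics/ft.png

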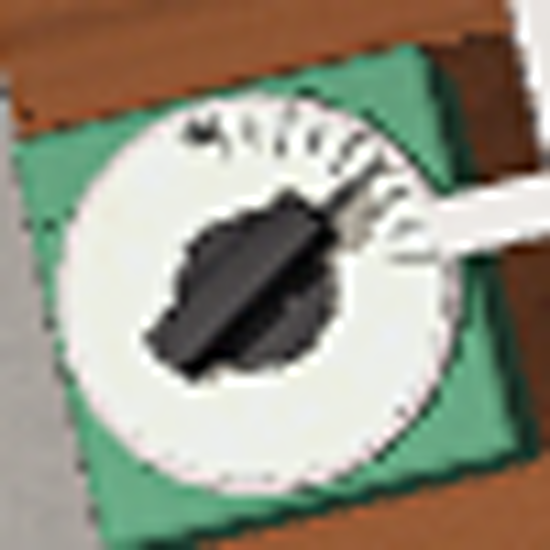

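View pics/f.png

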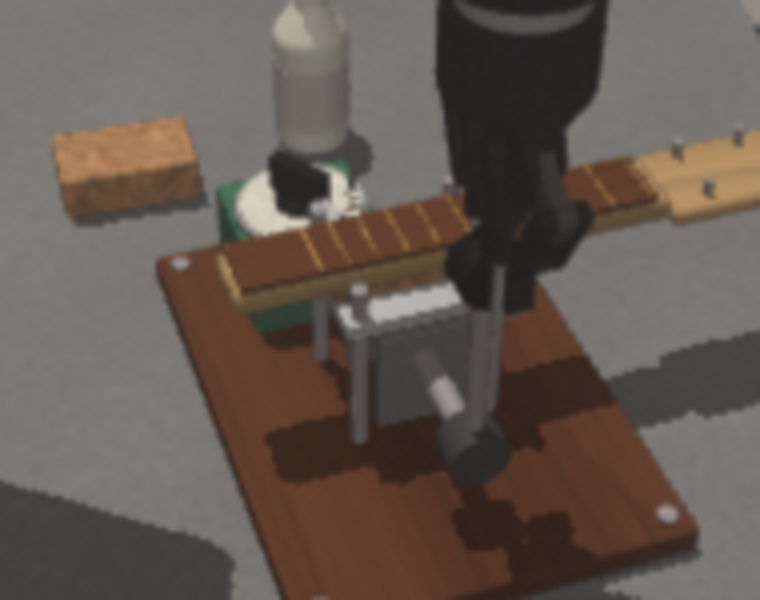

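Needle tip (370,170) about the dial centre (260,292) gives q≈0.98. The rod, centred at ≈483 in row 340, gives a lever angle ≈1.0. Fingers still hold at 23.5 mm, and the bystanders in view are undisturbed.

```bash
python3 -c "
from rig import *
o=robot.get_obs();print(abs(o['qvel']).max(),o['gripper_width'])
close_job()"
```

```text
0.0015044592041605531 0.023466315331230805
the job is handed in; nothing more can be done
```

I turned the peak pointer back to its zero stop and let go of the knob. Then I pinched the lever grip across its faces, swung it upright, and handed the job in while still holding it, at about 17 s on the robot's clock.

- **Zero stop:** as the knob reached the stop the moment jumped to −0.72 N·m. The next picture showed the bar at the zero pin and the lever still down.
- **Lever:** the first swing stopped at about 0.93 rad because of grip creep, so I carried it slightly past the peak. From the side picture it then stood at about 1.0 rad (allowed 0.80–1.14). The fingers were still closed on the grip at 23.5 mm with a 60 N squeeze set, and the arm was still.
- **Pointer:** the needle tip gives about 0.98 rad (allowed 0.90–1.15). The last bar-mask fit gave 0.94. Other thresholds before the final nudge gave 0.88–1.02, so 0.88, just under the limit, disagrees. I trusted the needle, but the pixel reading is coarse.
- **Bystanders:** the glue bottle and sanding block look undisturbed in the last side picture. The screwdriver was outside the later crops. I did not check it again, but after the first move the arm worked only over the jig.

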